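Drift the hand press's foot into line and drop in its bolt

TASK

The hand press has swung about the one bolt that still holds its foot, so the foot's free hole no longer lines up with the hole in the board beneath. Pick the tapered drift from the rack and ease it down through both holes to its collar, so that it levers the foot into line - gently, by feel, without forcing it and without shoving the press by hand - then draw it out and stand it back in the rack. Put the thick knurled-head bolt through both holes in its place until the head sits flat on the foot, and leave everything else where it is.

Things in the scene. Friction and masses are not known exactly. Their poses are not given: they have to be found in the camera images.
- foot_end (a point): Middle of the free end's edge of the press's foot, at its top face (68 mm above the table). The foot is a grey cast bar 10 mm thick, 58 wide, 246 long, lying on the board. x across the foot, y along it and out of this end, z up. Its free bolt hole, 14 mm across, right through, is 23 mm back (y = -23 mm) and up to 3 mm to either side of the centre line (x = 0).
- pivot (a point): Top of the foot at the hex bolt that still holds its other end, 200 mm along -y from the free hole. The whole press (3.6 kg, its top 305 mm above the table, column midway between the holes, nothing tall within 50 mm of either) turns about it, stiffly: it stays where it is left and gives when pushed sideways with about 12 N at the free hole.
- board: Plywood mounting board, fixed: 170 mm (x) by 300 (y), 18 thick on 40 mm battens, top face 58 mm above the table, free space below. Origin on the table under its middle. Its own 14 mm through hole, drilled by hand, is at y = +100 mm, within 3 mm of x = 0; the pivot bolt at y = -100, x = 0. The foot's hole starts 8 to 10 mm off it to -x: only a slot about 5 mm wide is open through both.
- drift_mid (a point): Middle of the grip of the tapered drift, a round steel tool standing tip down in a rack hole. From this point: grip 20 mm in diameter, 31 mm down and up, with a cap 26 mm wide, 8 high on top; collar 25 mm wide, its underside 35 mm below; shank 12.6 mm wide for 20 mm; then a taper of 42 mm to a 4 mm tip, 97 mm below. z up along it. 0.16 kg. In the rack this point is 110 mm above the table.
- drift_tip (a point): Tip of the drift. Its taper wedges the foot over when pushed down with some 8 to 18 N, if it may shift sideways to the middle of the board's hole as it sinks; above 50 N between it and the press or the board it is being forced. The holes are in line when its full-width shank is in both; with the collar on the foot the tip is 6 mm above the table.
- bolt_mid (a point): Middle of the head of the thick steel bolt, standing in another rack hole: round knurled head 24 mm in diameter, 20 high, flat underside 10 mm below this point; shank 12 mm in diameter, 45 long, its end chamfered 3 mm down to 8. 0.11 kg. In the rack this point is 85 mm above the table. It passes when the holes are within 2 mm. Above 50 N on the press or board it is being forced.
- rack: Wooden tool rack, fixed: top board 60 mm (its x) by 252 (its y), 15 thick, top face 75 mm above the table, on two end legs, open in front and behind. Four 15 mm through holes at x = 0, y = -90, -30, +30, +90 mm, one tool in each, in any order. Origin on the table under its middle; z up.
- thin_bolt_mid (a point): Middle of the head of a thinner, shorter bolt (head 19 mm in diameter, 14 high; shank 8 mm, 30 long) standing in the rack. Leave it.
- punch_mid (a point): Middle of the grip of a straight pin punch (grip 16 mm in diameter, 60 long; pin 8 mm in diameter, no taper) standing in the rack, its top 139 mm above the table. Leave it.
- die_mid (a point): Middle of a small loose steel die, 24 mm in diameter and 26 high, standing on the board near the pivot end. Leave it.
- jar_mid (a point): Middle of a clear lidded bead jar, 63 mm in diameter and 74 high, on the table. Leave it.
- tape_mid (a point): Middle of a roll of paper tape, 84 mm in diameter and 19 high, lying on the table. Leave it.
- beadtray_mid (a point): Middle of a white compartment tray of beads, 80 by 130 mm and 22 high, on the table behind. Leave it.

How it is judged:
By the outcome, as a careful person would: the job done as asked, in the order asked, and still so for the second after the job is handed in, with the robot touching nothing.
It also fails if it takes over 72 s, if anything falls off the work surface, if the arm or the gripper's body presses on something with over 40 N, if the wrist force passes 120 N, or if a joint passes its speed limit or range.

ROBOT

A 7-joint arm with a two-finger parallel gripper is mounted at the origin on the work surface. World frame = base frame: x ahead of the robot, y to its left, z up, the work surface at z = 0. Lengths are in m, angles in rad, forces in N, time in s.
With the tool pointing down it reaches from about 0.425 to 0.925 m from the base axis. Payload 6.8 kg.
Tool frame: the origin (TCP) lies midway between the tips of the shut fingers; the grasp point (between the pads) lies 19 mm behind it (grip_point_offset is the z of the grasp point in the tool frame, in m); z points along the fingers, y is the line along which they close (so a half turn about z gives the same grasp; the last joint's range is limited). The gripper opens to 85 mm and grips with 20 to 120 N. Pads are 22 mm wide; open, the fingers measure 114 mm over their backs; the gripper's body (76 mm by 85 mm) begins 54 mm behind the grasp point. The pads swing forward as they close: fully open they stand 13 mm farther back than shut.
Start: joints at [1.159, 0.477, 0.022, 1.555, -0.011, 1.109, -0.083], TCP at [0.202, -0.644, 0.231] pointing down, gripper open.
Joint ranges: [-2.96, 2.96], [-0.34, 2.1], [-1.41, 1.46], [0.24, 2.44], [-1.37, 4.51], [0.17, 1.92], [-2.96, 2.96]. Speed limits (rad/s): [2.39, 2.39, 3.14, 3.14, 3.14, 3.14, 3.14].

INTERFACE

Orientations are given as a rotation vector (axis times angle).
In Python, from bench import get_obs, grab_frame, calibration, hand_in, grip_point_offset gives the robot as it stands.
- The arm moves only by the shell command python3 -m pendant 'ROWS' [OPENING] [FORCE]. ROWS is a JSON object of lists of equal length, an entry for each row: "translation": the shift along the world's x, y, z in units of 25 mm (1.0 is 25 mm), a list of three; "delta_rot": the turn, a rotation vector about the world's x, y, z in units of 5 degrees (1.0 is 5 degrees), a list of three. In form: {"translation": [[dx, dy, dz], ...], "delta_rot": [[rx, ry, rz], ...]}. A call has 1 to 12 rows; each row is the pose to reach, as a shift and turn from the pose commanded when the call began; what a row does not reach only later rows make up. A row lasts 1/8 s, in which the tool goes at most 62.5 mm and 10.7 degrees, less where a joint would pass 70% of its speed; a pose out of reach is approached as far as the arm can. A call with a gripper value outside its range is refused whole. OPENING is the opening, from 0 (shut) to 1 (fully open), set as the call begins (- or left out, the last holds). The fingers move at their own pace and stop on an object; FORCE is the grip in N (left out, the last holds). Time passes only in rows, so rows that repeat a pose let the fingers close. It gives the time, the measured TCP pose, the force, the opening and the grip force at its end, in the units of the state.
- get_obs(): the state, without advancing time (a new reading comes with each control period).
- grab_frame(name): name is "scene" or "top"; returns (picture, depth): 384x512x3 uint8, red, green, blue; 384x512 float32, m along the optical axis (not along the pixel's ray), 0 where there is no reading.
- calibration(name): a dict with "K" (3x3 intrinsics, pixels), "k1" (the pictures are not rectified: a ray, as slopes to the right and down, at radius r is drawn at 1 + k1 r^2 times it, then the intrinsics apply), "rvec" (rotation vector, rad) and "tvec" (3), from world to camera coordinates, as OpenCV has them. Camera axes: x right, y down, z forward; pixel columns grow to the right and rows downward; lengths in m; the calibration is good to about 2 mm. A picture is of the moment at which its call begins. calibration takes no time and is no camera call.
- hand_in(): hands the job in; it is judged then, once.
The state is a dict: "clock": time; "joints": joint angles; "qvel": joint speeds; "tau": joint torques, N m; "tcp_pos": TCP position; "orientation": TCP orientation; "contact_force": force on the tool from outside, world axes, zero at the start; "moment": the same for the moment, N m; "grip_width": finger opening in m; "gripper_force": force on a finger pad.
Only numpy, scipy, OpenCV 4.12 (cv2) and the standard library are available. Lean on these libraries where they do the work, as an engineer would, in place of code of your own. Each camera call takes 0.05 s, during which the arm holds its last target. There are 200 camera calls.

## Working session

There is one attempt and no reset: what is moved stays moved. The work goes in short steps, Python scripts to look and compute and a shell command to move; the robot and the scene stay as the last step left them, time stands still between calls to the robot, and variables do not carry over. Pictures are saved under pics/ and viewed, at most 10 in all, crops included, and the job is handed in when it is done.

```bash
mkdir -p pics; ls
cat > h.py <<'E'
import numpy as np, cv2
from bench import get_obs, grab_frame, calibration, grip_point_offset
def cam(n):
    c=calibration(n); return np.array(c["K"]),c["k1"],cv2.Rodrigues(np.array(c["rvec"],float))[0],np.array(c["tvec"],float).ravel()
def ray(n,u,v):
    K,k1,R,t=cam(n); d=cv2.undistortPoints(np.array([[[u,v]]],float),K,np.array([k1,0,0,0.]))[0,0]
    return -R.T@t, R.T@np.array([d[0],d[1],1.])
def atz(n,u,v,z):
    o,d=ray(n,u,v); return o+d*(z-o[2])/d[2]
def atd(n,u,v,dep):
    o,d=ray(n,u,v); return o+d*dep
def proj(n,P):
    K,k1,R,t=cam(n); return cv2.projectPoints(np.array(P,float).reshape(-1,1,3),cv2.Rodrigues(R)[0],t,K,np.array([k1,0,0,0.]))[0][:,0]
E
python3 - <<'E'
from h import *
o=get_obs(); print(o["clock"],o["tcp_pos"],o["orientation"],o["contact_force"],grip_point_offset)
for n in("scene","top"):
    im,d=grab_frame(n); cv2.imwrite(f"pics/{n}0.png",cv2.resize(im[:,:,::-1],(800,600),interpolation=cv2.INTER_CUBIC)); np.save(n+"0.npy",d); np.save(n+"0im.npy",im)
    K,k1,R,t=cam(n); print(n,K[0,0],k1,(-R.T@t).round(3),R[2].round(3))
E
```

```text
pics
0.0 [ 0.20174444 -0.64352053  0.23031299] [-3.10362438e+00 -4.75115401e-01  6.24687143e-04] [-0.54836716 -0.0912153   0.48482614] -0.0187
scene 493.1076155482885 -0.04627174945626956 [ 1.207 -0.821  1.298] [-0.387  0.514 -0.765]
top 365.7305371449766 -0.11789626170954308 [0.317 0.002 1.358] [ 0.212 -0.007 -0.977]
```

View pics/scene0.png

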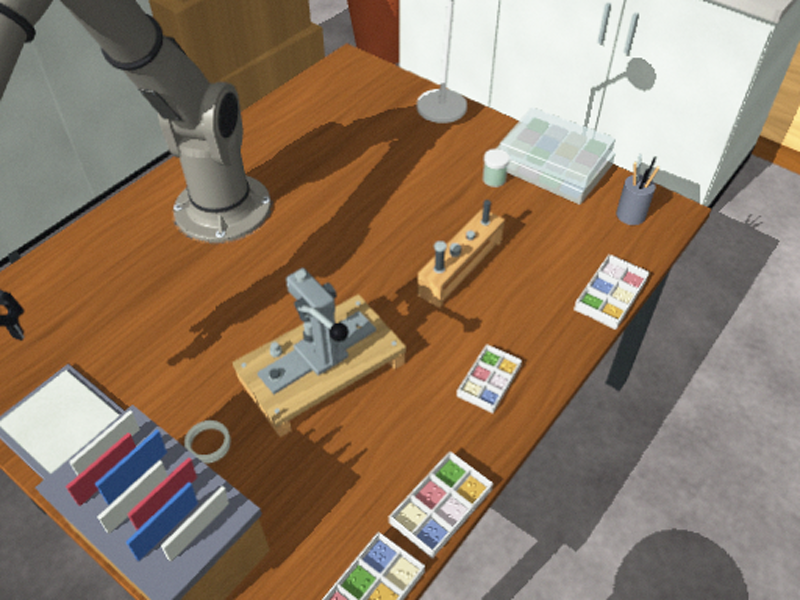

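View pics/top0.png

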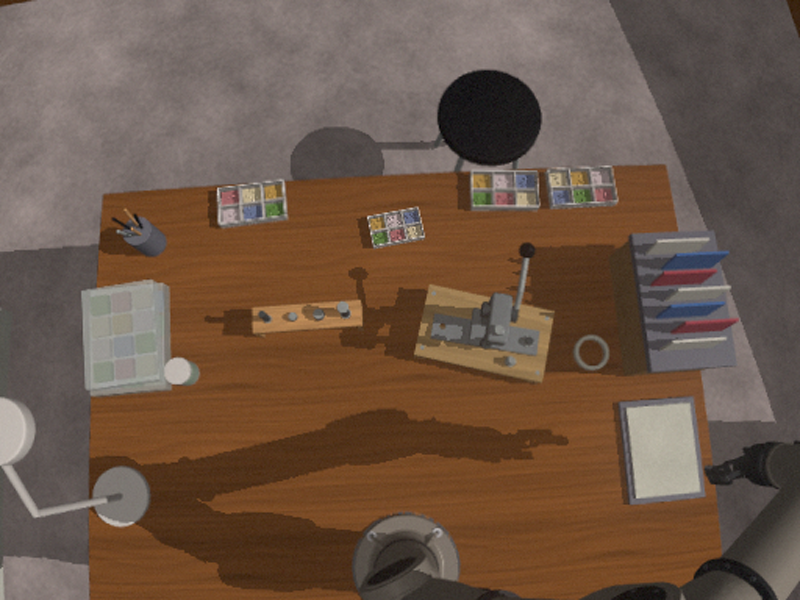

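The scene view shows the press at about (320,340), the rack at (460,255) with two tall tools at (439,255) and (486,212), and the die at (274,348). The top view shows the rack from (255,317) to (360,315), and the foot from (432,330) to (540,342) with the die at (510,361). I'll enlarge crops of these next.

Run:
```python
from h import *
t=np.load("top0im.npy")[:,:,::-1]; s=np.load("scene0im.npy")[:,:,::-1]
a=cv2.resize(t[175:250,155:235],None,fx=5,fy=5,interpolation=cv2.INTER_CUBIC)   # rack top
b=cv2.resize(t[175:250,260:360],None,fx=4,fy=4,interpolation=cv2.INTER_CUBIC)
c=cv2.resize(s[125:200,260:340],None,fx=5,fy=5,interpolation=cv2.INTER_CUBIC)
d=cv2.resize(s[165:265,145:265],None,fx=3,fy=3,interpolation=cv2.INTER_CUBIC)
W=np.zeros((600,800,3),np.uint8)
def put(x,y,im):
    im=im[:600-y,:800-x]; W[y:y+im.shape[0],x:x+im.shape[1]]=im
put(0,0,a[:300]);put(400,0,b);put(0,300,c[:300]);put(400,300,d)
cv2.imwrite("pics/crop0.png",W)
```

```text
(no output)
```

View pics/crop0.png

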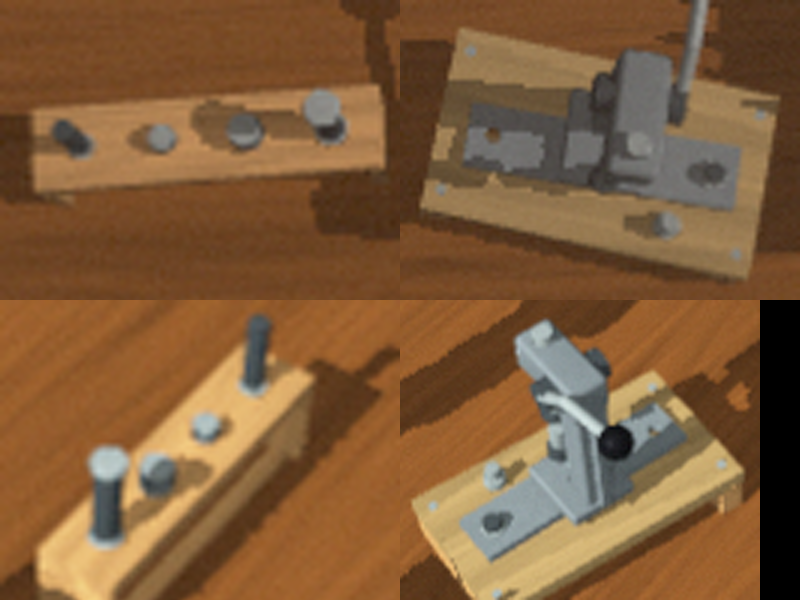

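The top crop shows the rack holding, left to right: punch, thin bolt, thick bolt (245,130), and drift (cap at 322,105). The foot's free hole is at (494,135), on the +y end. The hex pivot is at (708,173) and the die at (667,225).

Run:
```python
from h import *
from scipy.optimize import least_squares
def A(x,y): return "top",155+(x+.5)/5-.5,175+(y+.5)/5-.5
def B(x,y): return "top",260+(x-400+.5)/4-.5,175+(y+.5)/4-.5
def C(x,y): return "scene",260+(x+.5)/5-.5,125+(y-300+.5)/5-.5
def D(x,y): return "scene",145+(x-400+.5)/3-.5,165+(y-300+.5)/3-.5
def fit(pts,loc):
    P=np.array(pts)[:,:2]; L=np.array(loc)
    def f(q):
        c,s=np.cos(q[2]),np.sin(q[2]); return (L@np.array([[c,s],[-s,c]])+q[:2]-P).ravel()
    r=least_squares(f,[*P.mean(0),0]); return r.x,r.fun.reshape(-1,2)*1e3
rk=[atz(*A(*p),.075) for p in((33,108),(378,86),(385,167),(35,192))]
q,e=fit(rk,[[.03,.126],[.03,-.126],[-.03,-.126],[-.03,.126]]); print("rack",q.round(4),e.round(1).tolist())
R=lambda q,l:(q[:2]+np.array([[np.cos(q[2]),-np.sin(q[2])],[np.sin(q[2]),np.cos(q[2])]])@l).round(4)
for y in(.09,.03,-.03,-.09): print(y,R(q,[0,y]))
bd=[atz(*B(*p),.058) for p in((458,30),(778,97),(748,278),(420,208))]
qb,e=fit(bd,[[.085,.15],[.085,-.15],[-.085,-.15],[-.085,.15]]); print("board",qb.round(4),e.round(1).tolist())
print("board hole",R(qb,[0,.1]),"pivot",R(qb,[0,-.1]))
ft=[atz(*B(*p),.068) for p in((473,104),(742,147),(735,208),(462,165))]
qf,e=fit(ft,[[.029,.123],[.029,-.123],[-.029,-.123],[-.029,.123]]); print("foot",qf.round(4),e.round(1).tolist()); print("foot hole",R(qf,[0,.1]),"piv",R(qf,[0,-.1]))
print("seen hole top",atz(*B(494,135),.068),"scene",atz(*D(655,430),.068)); print("hex",atz(*B(708,173),.072),atz(*D(494,521),.072))
print("drift cap",atz(*A(322,105),.149),atz(*C(109,459),.149)); print("bolt",atz(*A(245,129),.095),atz(*C(158,466),.095))
print("punch",atz(*A(66,130),.139),atz(*C(259,324),.139)); print("thin", atz(*A(161,138),.085),atz(*C(207,424),.085))
```

```text
rack [0.5738 0.1965 0.0161] [[-0.9, 0.3], [0.5, -1.3], [-0.2, 0.3], [0.7, 0.7]]
0.09 [0.5723 0.2865]
0.03 [0.5733 0.2265]
-0.03 [0.5743 0.1665]
-0.09 [0.5752 0.1065]
board [ 0.5165 -0.2109 -0.2676] [[1.4, 0.3], [0.6, -0.5], [-1.1, -0.4], [-1.0, 0.6]]
board hole [ 0.543  -0.1144] pivot [ 0.4901 -0.3073]
foot [ 0.5115 -0.2106 -0.216 ] [[1.1, 0.6], [1.0, -0.3], [-1.2, 0.2], [-0.9, -0.5]]
foot hole [ 0.5329 -0.1129] piv [ 0.4901 -0.3082]
seen hole top [ 0.53589638 -0.11411017  0.068     ] scene [ 0.53668783 -0.11083113  0.068     ]
hex [ 0.49025498 -0.30245341  0.072     ] [ 0.48693665 -0.3020837   0.072     ]
drift cap [0.57762868 0.10662902 0.149     ] [0.57489434 0.10935741 0.149     ]
bolt [0.57490313 0.16633333 0.095     ] [0.57526699 0.16837153 0.095     ]
punch [0.57180229 0.28374807 0.139     ] [0.5736808 0.2865485 0.139    ]
thin [0.57362697 0.22786794 0.085     ] [0.57312394 0.23081896 0.085     ]
```

```bash
python3 -m pendant '{"translation":[[0,0,2.4],[0,0,4.8],[1,2,5.5],[2,4,6.2],[3,6,6.8],[4,8,6.8],[5,10,6.8],[6,12,6.8],[7,14,6.8],[8,16,6.8],[9,18,6.8],[10,20,6.8]],"delta_rot":[[0,0,0],[0,0,0],[0,0,1.5],[0,0,3],[0,0,4.5],[0,0,6],[0,0,7.5],[0,0,9],[0,0,10.5],[0,0,12],[0,0,13.5],[0,0,14.7]]}' 1 40
```

```text
clock: 1.6
tcp_pos: [0.4522, -0.1424, 0.4011]
orientation: [-2.2, -2.243, 0.001]
contact_force: [1.6, 0.1, 0.4]
grip_width: 0.0852
gripper_force: 0.0
```

```bash
python3 -m pendant '{"translation":[[1,2,0],[2,4,0],[3,6,0],[4,8,-1],[4.9,10,-3],[4.9,10,-5],[4.9,10,-6],[4.9,10,-6]],"delta_rot":[[0,0,0],[0,0,0],[0,0,0],[0,0,0],[0,0,0],[0,0,0],[0,0,0],[0,0,0]]}'
python3 - <<'E'
from h import *
o=get_obs(); print(o["joints"],o["contact_force"])
for n,z in(("scene",4),("top",6)):
    im,d=grab_frame(n); u,v=proj(n,[0.575,0.107,.15])[0].astype(int); u0=max(0,u-33);v0=max(0,v-40)
    print(n,u0,v0); cv2.imwrite(f"pics/{n}1.png",cv2.resize(im[v0:v0+80,u0:u0+66,::-1],None,fx=6,fy=6,interpolation=cv2.INTER_CUBIC))
a,b=cv2.imread("pics/scene1.png"),cv2.imread("pics/top1.png"); cv2.imwrite("pics/close1.png",np.hstack([a,b]))
E
```

```text
clock: 2.6
tcp_pos: [0.5729, 0.1054, 0.2489]
orientation: [-2.201, -2.237, 0.007]
contact_force: [0.5, -0.2, 0.4]
grip_width: 0.0852
gripper_force: 0.0
[ 0.22492085  0.38651574 -0.66106151  1.72400545  0.25807332  1.12520595
 -0.49760197] [ 0.5422676  -0.18209814  0.3586439 ]
scene 248 116
top 185 156
```

View pics/close1.png

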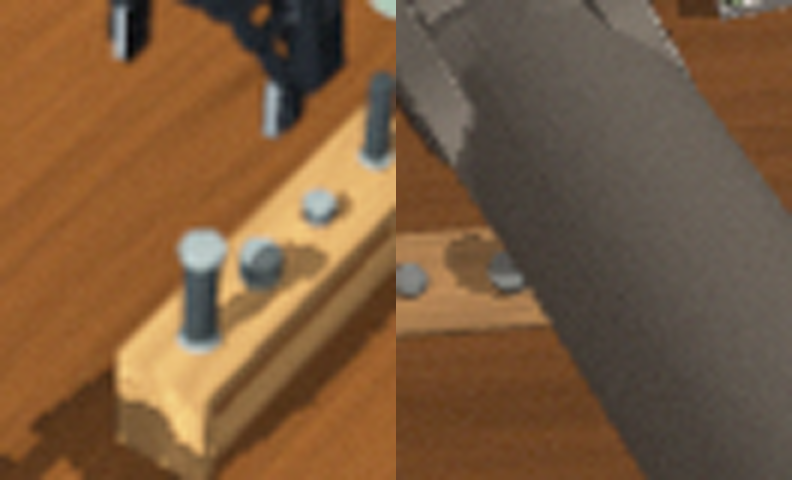

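The scene crop shows the drift standing alone (cap at (203,245) in the crop) and the open gripper above and behind it, nothing in between. Descending.

```bash
python3 -m pendant '{"translation":[[0.05,0.05,-1.5],[0.05,0.05,-3],[0.05,0.05,-4.5],[0.05,0.05,-5.5],[0.05,0.05,-6.3],[0.05,0.05,-6.3],[0.05,0.05,-6.3],[0.05,0.05,-6.3]],"delta_rot":[[0,0,0],[0,0,0],[0,0,0],[0,0,0],[0,0,0],[0,0,0],[0,0,0],[0,0,0]]}'
python3 - <<'E'
from h import *
o=get_obs(); print(o["tcp_pos"],o["orientation"],o["contact_force"])
im,d=grab_frame("scene"); u,v=proj("scene",[0.575,0.107,.12])[0].astype(int)
cv2.imwrite("pics/close2.png",cv2.resize(im[v-32:v+32,u-32:u+32,::-1],None,fx=8,fy=8,interpolation=cv2.INTER_CUBIC)); print(u-32,v-32)
E
```

```text
clock: 3.7
tcp_pos: [0.5766, 0.1074, 0.0951]
orientation: [2.203, 2.238, 0.003]
contact_force: [0.2, -0.1, -1.3]
grip_width: 0.0853
gripper_force: 0.0
[0.57657644 0.10737962 0.09510813] [2.20313001 2.23779327 0.00285558] [ 0.15346334 -0.12315688 -1.26716274]
248 130
```

View pics/close2.png

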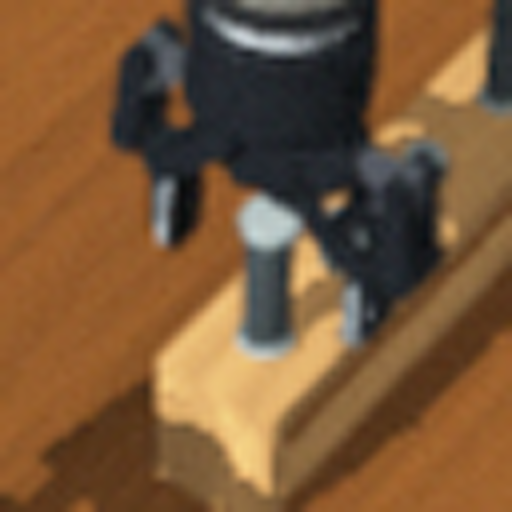

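The open fingers straddle the drift, one each side of the cap at (268,222), centred. Closing.

```bash
python3 -m pendant '{"translation":[[0,0,0],[0,0,0],[0,0,0],[0,0,0],[0,0,0],[0,0,0],[0,0,0],[0,0,0]],"delta_rot":[[0,0,0],[0,0,0],[0,0,0],[0,0,0],[0,0,0],[0,0,0],[0,0,0],[0,0,0]]}' 0 70
```

```text
clock: 4.75
tcp_pos: [0.5757, 0.1072, 0.0939]
orientation: [2.204, 2.239, 0.0]
contact_force: [-1.1, 0.4, 3.1]
grip_width: 0.0186
gripper_force: 68.2
```

```bash
python3 -m pendant '{"translation":[[0,0,0.5],[0,0,1.5],[0,0,3],[0,0,4.5],[0,0,6],[0,0,6],[0,0,6]],"delta_rot":[[0,0,0],[0,0,0],[0,0,0],[0,0,0],[0,0,0],[0,0,0],[0,0,0]]}'; python3 -c "
from h import *
o=get_obs(); print(o['tcp_pos'],o['orientation'],o['contact_force'],o['moment'],o['joints'])"
```

```text
clock: 5.62
tcp_pos: [0.575, 0.1068, 0.2432]
orientation: [-2.204, -2.239, 0.002]
contact_force: [0.5, -0.4, -1.2]
grip_width: 0.0184
gripper_force: 69.0
[0.57502186 0.10677237 0.24317155] [-2.20358476e+00 -2.23859955e+00  1.90777771e-03] [ 0.47223058 -0.38904746 -1.20866071] [ 0.00049714  0.06152067 -0.0028113 ] [ 0.22297215  0.3943059  -0.66250735  1.72808052  0.26678006  1.11226512
 -0.50615535]
```

Run:
```python
from h import *
W=[]
for n in("scene","top"):
    im=np.load(n+"0im.npy"); u,v=proj(n,[0.537,-.113,.068])[0]; u0,v0=int(u)-9,int(v)-12
    print(n,u0,v0, [proj(n,[x,y,.068])[0].round(1).tolist() for x,y in((.537,-.113),(.547,-.113),(.537,-.103))])
    W.append(cv2.resize(im[v0:v0+24,u0:u0+18,::-1],None,fx=22,fy=22,interpolation=cv2.INTER_NEAREST))
cv2.imwrite("pics/hole.png",np.hstack(W))
```

```text
scene 220 196 [[229.3, 208.5], [231.7, 210.0], [231.3, 206.5]]
top 273 196 [[282.8, 208.1], [282.6, 205.3], [280.0, 208.2]]
```

View pics/hole.png

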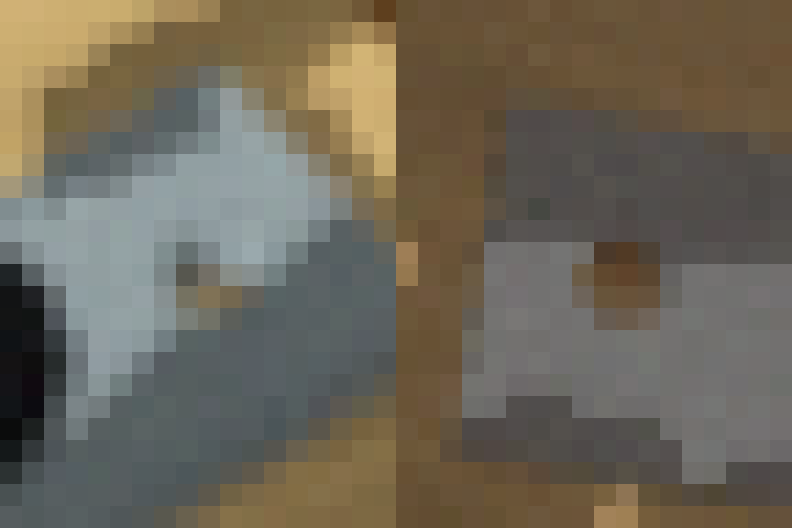

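The top half shows the hole centred at about pixel (282.6, 208.5) and the scene half at about (229.4, 208.4). Together they put the foot hole near (0.536, -0.113).

```bash
python3 -m pendant '{"translation":[[-0.15,-1,0],[-0.4,-2.8,0],[-0.7,-4.6,0],[-1,-6.4,0],[-1.3,-8,0],[-1.44,-8.8,0],[-1.44,-8.8,-1],[-1.44,-8.8,-2],[-1.44,-8.8,-3],[-1.44,-8.8,-3.4],[-1.44,-8.8,-3.4],[-1.44,-8.8,-3.4]],"delta_rot":[[0,0,-0.5],[0,0,-1],[0,0,-1.7],[0,0,-2.4],[0,0,-3],[0,0,-3.2],[0,0,-3.2],[0,0,-3.2],[0,0,-3.2],[0,0,-3.2],[0,0,-3.2],[0,0,-3.2]]}'
python3 - <<'E'
from h import *
o=get_obs(); print(o["tcp_pos"],o["orientation"],o["contact_force"])
W=[]
for n,s in(("scene",10),("top",10)):
    im,d=grab_frame(n); u,v=proj(n,[0.539,-.1138,.09])[0].astype(int)
    print(n,u-20,v-30); W.append(cv2.resize(im[v-30:v+30,u-20:u+20,::-1],None,fx=10,fy=10,interpolation=cv2.INTER_CUBIC))
cv2.imwrite("pics/tip.png",np.hstack(W))
p=o["tcp_pos"]; print(proj("scene",[p[0],p[1],p[2]-.081]),proj("scene",[.536,-.113,.068]))
E
```

```text
clock: 7.12
tcp_pos: [0.5404, -0.1127, 0.1597]
orientation: [2.493, 1.91, 0.002]
contact_force: [0.1, -0.2, -1.4]
grip_width: 0.0186
gripper_force: 68.9
[ 0.54039516 -0.11269003  0.15969808] [2.49291449e+00 1.91019468e+00 1.76178659e-03] [ 0.10629099 -0.18031577 -1.35391295]
scene 209 174
top 263 176
[[230.03737696 206.82860789]] [[229.05936439 208.3167392 ]]
```

View pics/tip.png

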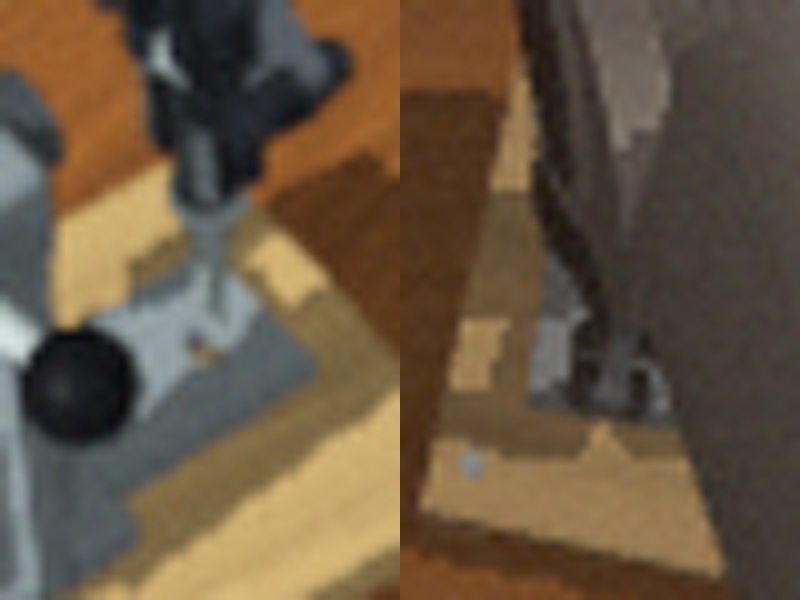

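Run:
```python
from h import *
o=get_obs(); p=o["tcp_pos"]; print(p)
im,d=grab_frame("scene"); 
for dz in(-.019,-.039,-.060,-.081): print(dz,(proj("scene",[p[0],p[1],p[2]+dz])[0]-[209,174]+.5)*10)
K,k1,R,t=cam("scene")
W=cv2.resize(im[186:214,218:242,::-1],None,fx=21,fy=21,interpolation=cv2.INTER_NEAREST); cv2.imwrite("pics/tip2.png",W)
for v in range(196,212): print(v,[int(x.sum()) for x in im[v,225:238].astype(int)])
```

```text
[ 0.54034334 -0.11284474  0.15977808]
-0.019 [206.25875473 207.1585669 ]
-0.039 [209.10952759 248.72596154]
-0.06 [212.04417784 291.48110948]
-0.081 [214.92043771 333.35092405]
196 [475, 431, 322, 321, 329, 330, 297, 292, 295, 294, 289, 252, 191]
197 [402, 369, 272, 284, 296, 305, 275, 272, 297, 312, 353, 397, 332]
198 [278, 274, 274, 285, 313, 312, 296, 295, 320, 352, 443, 504, 469]
199 [284, 286, 288, 289, 300, 305, 293, 314, 341, 450, 498, 499, 495]
200 [289, 287, 291, 330, 356, 304, 303, 304, 355, 433, 465, 507, 502]
201 [289, 289, 288, 362, 403, 299, 334, 360, 311, 301, 385, 501, 493]
202 [289, 280, 316, 400, 403, 306, 388, 456, 372, 309, 353, 464, 497]
203 [321, 366, 405, 472, 427, 312, 382, 473, 439, 368, 310, 359, 466]
204 [408, 470, 467, 465, 418, 325, 388, 469, 472, 418, 315, 304, 354]
205 [469, 477, 467, 463, 443, 381, 381, 464, 441, 361, 289, 297, 293]
206 [475, 477, 458, 436, 468, 468, 416, 472, 401, 277, 283, 291, 303]
207 [471, 471, 411, 328, 404, 473, 468, 451, 360, 285, 288, 279, 287]
208 [461, 453, 389, 258, 332, 411, 417, 367, 284, 288, 279, 281, 288]
209 [470, 475, 429, 340, 332, 287, 293, 292, 277, 289, 288, 281, 288]
210 [462, 476, 441, 360, 325, 282, 267, 279, 281, 288, 288, 291, 278]
211 [460, 440, 368, 288, 285, 277, 277, 281, 274, 280, 281, 277, 275]
```

View pics/tip2.png

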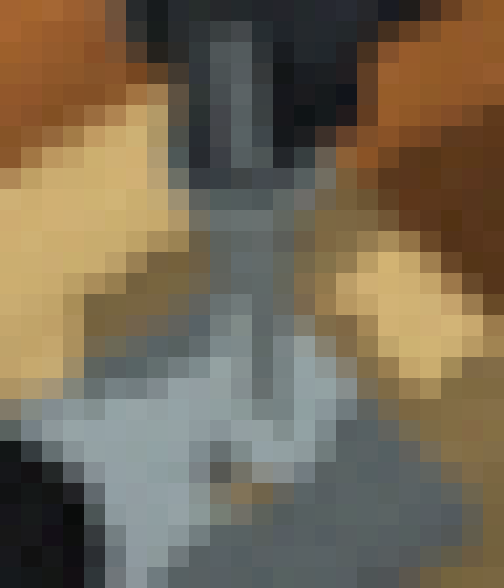

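The tip is at about scene pixel (230.6,206), just above and slightly to the +y side of the hole at (229.4,208.4). I'll shift a little towards -y and feel down.

```bash
python3 -m pendant '{"translation":[[-0.05,-0.09,0],[-0.05,-0.09,-0.2],[-0.05,-0.09,-0.4],[-0.05,-0.09,-0.5],[-0.05,-0.09,-0.56],[-0.05,-0.09,-0.56]],"delta_rot":[[0,0,0],[0,0,0],[0,0,0],[0,0,0],[0,0,0],[0,0,0]]}'
```

```text
clock: 8.02
tcp_pos: [0.5384, -0.115, 0.1447]
orientation: [-2.494, -1.911, 0.0]
contact_force: [-0.0, -0.1, -2.3]
grip_width: 0.0185
gripper_force: 68.9
```

```bash
python3 -m pendant '{"translation":[[0,0,-0.08],[0,0,-0.16],[0,0,-0.22],[0,0,-0.28],[0,0,-0.28]],"delta_rot":[[0,0,0],[0,0,0],[0,0,0],[0,0,0],[0,0,0]]}'
```

```text
clock: 8.65
tcp_pos: [0.5387, -0.1151, 0.1383]
orientation: [2.494, 1.91, 0.0]
contact_force: [-1.0, 0.5, 4.0]
grip_width: 0.0185
gripper_force: 69.7
```

Contact on the board inside the foot's hole, with the tip at about 58 mm. I'll slide lightly towards board +x.

```bash
python3 -m pendant '{"translation":[[0.02,-0.005,0],[0.04,-0.01,0],[0.06,-0.016,0],[0.06,-0.016,0]],"delta_rot":[[0,0,0],[0,0,0],[0,0,0],[0,0,0]]}'; python3 -m pendant '{"translation":[[0.02,-0.005,-0.03],[0.04,-0.01,-0.03],[0.06,-0.016,-0.03],[0.06,-0.016,-0.03]],"delta_rot":[[0,0,0],[0,0,0],[0,0,0],[0,0,0]]}'
```

```text
clock: 9.15
tcp_pos: [0.5393, -0.1153, 0.138]
orientation: [-2.493, -1.91, 0.002]
contact_force: [-3.7, -0.3, 6.0]
grip_width: 0.0188
gripper_force: 69.5
clock: 9.65
tcp_pos: [0.5408, -0.1156, 0.1367]
orientation: [-2.493, -1.91, 0.001]
contact_force: [-3.5, 1.4, 2.2]
grip_width: 0.0183
gripper_force: 69.3
```

```bash
python3 -m pendant '{"translation":[[0,0,-0.06],[0,0,-0.12],[0,0,-0.16],[0,0,-0.16]],"delta_rot":[[0,0,0],[0,0,0],[0,0,0],[0,0,0]]}'
```

```text
clock: 10.15
tcp_pos: [0.541, -0.1152, 0.1334]
orientation: [-2.493, -1.91, 0.001]
contact_force: [-5.6, 2.8, 8.8]
grip_width: 0.0185
gripper_force: 70.0
```

```bash
python3 -m pendant '{"translation":[[-0.01,0,0],[-0.01,0,-0.06],[-0.01,0,-0.12],[-0.01,0,-0.12]],"delta_rot":[[0,0,0],[0,0,0],[0,0,0],[0,0,0]]}'
```

```text
clock: 10.65
tcp_pos: [0.5412, -0.1152, 0.1306]
orientation: [-2.493, -1.911, -0.0]
contact_force: [-5.0, 1.8, 8.0]
grip_width: 0.0184
gripper_force: 70.0
```

```bash
python3 -m pendant '{"translation":[[0.005,-0.001,-0.05],[0.01,-0.003,-0.1],[0.014,-0.004,-0.15],[0.02,-0.005,-0.2],[0.02,-0.005,-0.2]],"delta_rot":[[0,0,0],[0,0,0],[0,0,0],[0,0,0],[0,0,0]]}'
```

```text
clock: 11.28
tcp_pos: [0.5418, -0.1152, 0.1256]
orientation: [-2.493, -1.911, -0.001]
contact_force: [-5.1, 3.4, 8.7]
grip_width: 0.0187
gripper_force: 70.0
```

```bash
python3 -m pendant '{"translation":[[0.005,0,-0.06],[0.01,0.002,-0.12],[0.015,0.003,-0.18],[0.02,0.004,-0.24],[0.025,0.005,-0.3],[0.025,0.005,-0.3]],"delta_rot":[[0,0,0],[0,0,0],[0,0,0],[0,0,0],[0,0,0],[0,0,0]]}'
```

```text
clock: 12.02
tcp_pos: [0.5425, -0.1152, 0.1181]
orientation: [-2.493, -1.911, -0.001]
contact_force: [-4.4, 2.7, 9.5]
grip_width: 0.0186
gripper_force: 69.9
```

```bash
python3 -m pendant '{"translation":[[0.008,0,-0.08],[0.016,0,-0.16],[0.024,0,-0.24],[0.032,0,-0.32],[0.04,0,-0.4],[0.04,0,-0.4]],"delta_rot":[[0,0,0],[0,0,0],[0,0,0],[0,0,0],[0,0,0],[0,0,0]]}'
```

```text
clock: 12.78
tcp_pos: [0.5435, -0.1153, 0.1081]
orientation: [-2.493, -1.911, -0.001]
contact_force: [-4.8, 2.4, 7.6]
grip_width: 0.0185
gripper_force: 69.8
```

```bash
python3 -m pendant '{"translation":[[0.008,0,-0.08],[0.016,0,-0.16],[0.024,0,-0.24],[0.032,0,-0.32],[0.04,0,-0.4],[0.04,0,-0.4]],"delta_rot":[[0,0,0],[0,0,0],[0,0,0],[0,0,0],[0,0,0],[0,0,0]]}'
```

```text
clock: 13.52
tcp_pos: [0.5446, -0.1154, 0.098]
orientation: [2.494, 1.911, 0.001]
contact_force: [-4.5, 2.6, 6.9]
grip_width: 0.0184
gripper_force: 69.7
```

```bash
python3 -m pendant '{"translation":[[0.006,0,-0.06],[0.012,0,-0.12],[0.016,0,-0.18],[0.016,0,-0.24],[0.016,0,-0.24]],"delta_rot":[[0,0,0],[0,0,0],[0,0,0],[0,0,0],[0,0,0]]}'
```

```text
clock: 14.15
tcp_pos: [0.5449, -0.1155, 0.0919]
orientation: [2.494, 1.911, 0.001]
contact_force: [-4.4, 2.7, 6.7]
grip_width: 0.0186
gripper_force: 69.7
```

```bash
python3 -m pendant '{"translation":[[0,0,-0.05],[0,0,-0.1],[0,0,-0.14],[0,0,-0.14]],"delta_rot":[[0,0,0],[0,0,0],[0,0,0],[0,0,0]]}'; python3 -m pendant '{"translation":[[0,0,-0.03],[0,0,-0.06],[0,0,-0.06]],"delta_rot":[[0,0,0],[0,0,0],[0,0,0]]}'
```

```text
clock: 14.65
tcp_pos: [0.5449, -0.1155, 0.0885]
orientation: [2.493, 1.911, 0.001]
contact_force: [-4.0, 2.7, 7.1]
grip_width: 0.0185
gripper_force: 69.8
clock: 15.02
tcp_pos: [0.5449, -0.1155, 0.087]
orientation: [2.493, 1.911, 0.001]
contact_force: [-4.6, 2.9, 8.1]
grip_width: 0.0186
gripper_force: 69.8
```

```bash
python3 -m pendant '{"translation":[[0,0,-0.03],[0,0,-0.05],[0,0,-0.05]],"delta_rot":[[0,0,0],[0,0,0],[0,0,0]]}'; python3 -m pendant '{"translation":[[0,0,-0.03],[0,0,-0.05],[0,0,-0.05]],"delta_rot":[[0,0,0],[0,0,0],[0,0,0]]}'
```

```text
clock: 15.4
tcp_pos: [0.5451, -0.1155, 0.0868]
orientation: [2.493, 1.91, 0.001]
contact_force: [-6.8, 2.7, 17.5]
grip_width: 0.0181
gripper_force: 70.6
clock: 15.78
tcp_pos: [0.5454, -0.1155, 0.0867]
orientation: [2.493, 1.91, 0.0]
contact_force: [-11.6, 3.3, 27.7]
grip_width: 0.0184
gripper_force: 71.6
```

The collar is seated: TCP at 86.8 mm and the force rising sharply. Drawing the drift straight out.

```bash
python3 -m pendant '{"translation":[[-0.01,0,0.1],[-0.015,0,0.3],[-0.015,0,0.7],[-0.015,0,1.2],[-0.015,0,1.8],[-0.015,0,2.4],[-0.015,0,3],[-0.015,0,3.6],[-0.015,0,4.4],[-0.015,0,5.2],[-0.015,0,6],[-0.015,0,6]],"delta_rot":[[0,0,0],[0,0,0],[0,0,0],[0,0,0],[0,0,0],[0,0,0],[0,0,0],[0,0,0],[0,0,0],[0,0,0],[0,0,0],[0,0,0]]}'; python3 -c "
from h import *
o=get_obs(); print(o['tcp_pos'],o['orientation'],o['contact_force'])"
```

```text
clock: 17.27
tcp_pos: [0.5454, -0.1159, 0.2359]
orientation: [2.492, 1.909, 0.003]
contact_force: [0.0, 0.5, -2.5]
grip_width: 0.0187
gripper_force: 68.9
[ 0.54536261 -0.11591813  0.23593322] [2.49193473 1.90874654 0.00345864] [ 0.00431099  0.54530923 -2.48936392]
```

```bash
python3 -m pendant '{"translation":[[0.1,0.8,0.4],[0.3,2.4,0.4],[0.5,4.2,0.4],[0.8,6,0.4],[1.05,7.6,0.4],[1.2,8.6,0.4],[1.254,8.92,0.4],[1.254,8.92,0],[1.254,8.92,-0.6],[1.254,8.92,-0.6],[1.254,8.92,-0.6]],"delta_rot":[[0,0,0.4],[0,0,1],[0,0,1.7],[0,0,2.4],[0,0,3],[0,0,3.2],[0,0,3.2],[0,0,3.2],[0,0,3.2],[0,0,3.2],[0,0,3.2]]}'
python3 - <<'E'
from h import *
o=get_obs(); p=o["tcp_pos"]; print(p,o["orientation"],o["contact_force"])
W=[]
for n,q in(("scene",[.575,.107,.12]),("scene",[.54,-.114,.068]),("top",[.54,-.114,.068])):
    im,d=grab_frame(n); u,v=proj(n,q)[0].astype(int); w=(13,27) if q[1]>0 else(13,13)
    print(n,u-w[0],v-w[1]); W.append(cv2.resize(im[v-w[1]:v+w[1],u-w[0]:u+w[0],::-1],None,fx=10,fy=10,interpolation=cv2.INTER_CUBIC))
cv2.imwrite("pics/back.png",np.hstack([W[0],np.vstack([W[1],np.zeros((20,260,3),np.uint8),W[2]])]))
for dz in(-.019,-.081): print(proj("scene",[p[0],p[1],p[2]+dz]))
print(proj("scene",[.5754,.107,.075]))
E
```

```text
clock: 18.65
tcp_pos: [0.5757, 0.1064, 0.2189]
orientation: [-2.205, -2.238, 0.001]
contact_force: [-1.3, -0.3, -1.6]
grip_width: 0.0185
gripper_force: 68.9
[0.5756859  0.10637763 0.21887968] [-2.20494395e+00 -2.23757907e+00  6.05974518e-04] [-1.25185508 -0.27754231 -1.63243991]
scene 267 135
scene 216 196
top 270 194
[[281.63684849 145.7936516 ]]
[[280.92831787 159.40820726]]
[[280.29136385 172.28020396]]
```

View pics/back.png

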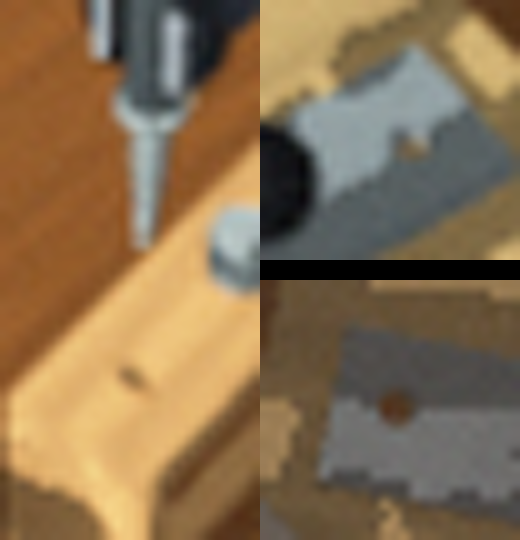

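The scene crop shows the drift tip at about (280.8,159.3) as predicted, the empty rack hole under it at (279.6,172.2), and the foot swung into line. Lowering into the rack.

```bash
python3 -m pendant '{"translation":[[-0.01,0.01,-0.5],[-0.01,0.01,-1],[-0.01,0.01,-1.6],[-0.01,0.01,-2.2],[-0.01,0.01,-2.8],[-0.01,0.01,-3.3],[-0.01,0.01,-3.7],[-0.01,0.01,-3.9],[-0.01,0.01,-3.9]],"delta_rot":[[0,0,0],[0,0,0],[0,0,0],[0,0,0],[0,0,0],[0,0,0],[0,0,0],[0,0,0],[0,0,0]]}'; python3 -m pendant '{"translation":[[0,0,-0.2],[0,0,-0.4],[0,0,-0.6],[0,0,-0.8],[0,0,-0.95],[0,0,-1],[0,0,-1]],"delta_rot":[[0,0,0],[0,0,0],[0,0,0],[0,0,0],[0,0,0],[0,0,0],[0,0,0]]}'
```

```text
clock: 19.92
tcp_pos: [0.5754, 0.1074, 0.1214]
orientation: [-2.204, -2.239, 0.0]
contact_force: [-0.4, -0.6, -1.4]
grip_width: 0.0185
gripper_force: 68.9
clock: 20.8
tcp_pos: [0.5754, 0.1074, 0.0965]
orientation: [-2.204, -2.239, -0.0]
contact_force: [-1.2, 0.8, -1.8]
grip_width: 0.0187
gripper_force: 68.9
```

```bash
python3 -m pendant '{"translation":[[0,0,-0.05],[0,0,-0.1],[0,0,-0.13],[0,0,-0.13]],"delta_rot":[[0,0,0],[0,0,0],[0,0,0],[0,0,0]]}'
```

```text
clock: 21.3
tcp_pos: [0.5756, 0.1074, 0.0939]
orientation: [2.204, 2.239, 0.0]
contact_force: [-2.0, -1.4, 3.7]
grip_width: 0.0182
gripper_force: 69.6
```

Seated. Open, then rise.

```bash
python3 -m pendant '{"translation":[[0,0,0],[0,0,0],[0,0,0],[0,0,0],[0,0,0],[0,0,0],[0,0,0]],"delta_rot":[[0,0,0],[0,0,0],[0,0,0],[0,0,0],[0,0,0],[0,0,0],[0,0,0]]}' 1 70; python3 -m pendant '{"translation":[[0,0,0.5],[0,0,1.5],[0,0,3],[0,0,4.5],[0,0,5],[0,0,5]],"delta_rot":[[0,0,0],[0,0,0],[0,0,0],[0,0,0],[0,0,0],[0,0,0]]}'; python3 -c "
from h import *
o=get_obs(); print(o['tcp_pos'],o['contact_force'])"
```

```text
clock: 22.18
tcp_pos: [0.5755, 0.1074, 0.0933]
orientation: [2.204, 2.239, 0.0]
contact_force: [-0.7, 0.5, -0.8]
grip_width: 0.0854
gripper_force: 0.0
clock: 22.92
tcp_pos: [0.5757, 0.1074, 0.2191]
orientation: [2.203, 2.238, 0.002]
contact_force: [-0.7, -0.5, -0.0]
grip_width: 0.0853
gripper_force: 0.0
[0.57574489 0.10739264 0.21905328] [-0.71684033 -0.51132145 -0.04125747]
```

```bash
python3 -m pendant '{"translation":[[-0.02,0.8,0],[-0.044,1.8,0],[-0.044,2.38,0],[-0.044,2.38,-1],[-0.044,2.38,-2],[-0.044,2.38,-3],[-0.044,2.38,-4],[-0.044,2.38,-4.8],[-0.044,2.38,-5.2],[-0.044,2.38,-5.2]],"delta_rot":[[0,0,0],[0,0,0],[0,0,0],[0,0,0],[0,0,0],[0,0,0],[0,0,0],[0,0,0],[0,0,0],[0,0,0]]}'
python3 - <<'E'
from h import *
o=get_obs(); p=o["tcp_pos"]; print(p,o["contact_force"])
im,d=grab_frame("scene"); q=[.5746,.167,.095]; u,v=proj("scene",q)[0].astype(int)
cv2.imwrite("pics/bolt.png",cv2.resize(im[v-28:v+24,u-28:u+28,::-1],None,fx=9,fy=9,interpolation=cv2.INTER_CUBIC)); print(u-28,v-28)
E
```

```text
clock: 24.18
tcp_pos: [0.574, 0.167, 0.0877]
orientation: [-2.203, -2.239, 0.001]
contact_force: [-0.5, -0.9, 0.1]
grip_width: 0.0853
gripper_force: 0.0
[0.57399415 0.16696813 0.08772585] [-0.50340661 -0.88188624  0.11799162]
262 129
```

View pics/bolt.png

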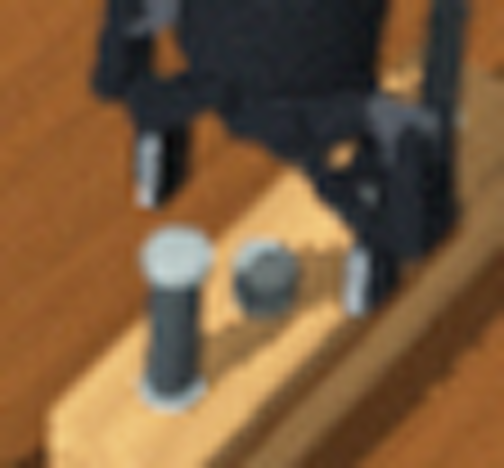

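The drift is standing back in its hole (cap at (177,255)), and the open pads at (150,195) and (360,290) straddle the thick bolt's head at (266,270). That was the tenth and last picture, so I go by feel and numbers from here.

```bash
python3 -m pendant '{"translation":[[0.01,0,-0.2],[0.01,0,-0.33],[0.01,0,-0.33]],"delta_rot":[[0,0,0],[0,0,0],[0,0,0]]}';  python3 -m pendant '{"translation":[[0,0,0],[0,0,0],[0,0,0],[0,0,0],[0,0,0],[0,0,0],[0,0,0]],"delta_rot":[[0,0,0],[0,0,0],[0,0,0],[0,0,0],[0,0,0],[0,0,0],[0,0,0]]}' 0 60
```

```text
clock: 24.6
tcp_pos: [0.5745, 0.1667, 0.08]
orientation: [2.204, 2.239, -0.0]
contact_force: [-0.2, 0.7, -0.2]
grip_width: 0.0854
gripper_force: 0.0
clock: 25.48
tcp_pos: [0.5747, 0.1669, 0.0804]
orientation: [2.204, 2.239, 0.0]
contact_force: [-1.2, -1.1, 6.2]
grip_width: 0.0218
gripper_force: 58.7
```

```bash
python3 -m pendant '{"translation":[[0,0,0.3],[0,0,1],[0,0,2],[0,0,3.5],[0,0,5],[0,0,5.5],[0,0,5.5]],"delta_rot":[[0,0,0],[0,0,0],[0,0,0],[0,0,0],[0,0,0],[0,0,0],[0,0,0]]}'
python3 - <<'E'
from h import *
o=get_obs(); p=o["tcp_pos"]; print(p,o["orientation"],o["contact_force"],o["moment"])
im,d=grab_frame("scene")
# depth points of the hanging bolt: below fingertips
K,k1,R,t=cam("scene"); u,v=proj("scene",[p[0],p[1],p[2]-.02])[0].astype(int)
for r in range(v-8,v+14):
    w=[atd("scene",c,r,d[r,c]) for c in range(u-4,u+5)]
    w=[x for x in w if np.hypot(x[0]-p[0],x[1]-p[1])<.02]
    if w: w=np.array(w); print(r,len(w),(w.mean(0)-p).round(4))
E
```

```text
clock: 26.35
tcp_pos: [0.5748, 0.1669, 0.2183]
orientation: [2.203, 2.238, 0.002]
contact_force: [-0.5, 0.2, -2.4]
grip_width: 0.0216
gripper_force: 59.1
[0.57481551 0.16685719 0.21834688] [2.20329838e+00 2.23808364e+00 1.82973413e-03] [-0.50555751  0.24222912 -2.36897441] [-0.01118843 -0.06509296  0.01541577]
127 9 [-0.0019 -0.0036  0.0192]
128 8 [-0.0014 -0.0062  0.0171]
129 9 [ 0.0016 -0.0082  0.0161]
130 9 [ 0.0016 -0.0079  0.0115]
131 7 [ 0.0066 -0.0094  0.0112]
132 7 [ 0.0062 -0.0082  0.0058]
133 6 [ 0.0046 -0.0083  0.0006]
134 4 [ 0.0085 -0.0079 -0.0018]
135 3 [ 0.0035 -0.0027 -0.0129]
136 3 [ 0.0048 -0.0043 -0.0153]
137 3 [ 0.0034 -0.0017 -0.0225]
138 3 [ 0.0047 -0.0032 -0.025 ]
139 4 [ 0.0031 -0.0033 -0.0304]
140 4 [ 0.002  -0.0011 -0.0372]
141 4 [ 0.0032 -0.0026 -0.0398]
142 4 [ 0.0033 -0.0021 -0.0446]
143 1 [ 0.0051 -0.0016 -0.0484]
```

```bash
python3 -m pendant '{"translation":[[0,0,0.6],[-0.1,-1.2,0.8],[-0.3,-3,0.8],[-0.5,-5,0.8],[-0.75,-7,0.5],[-1,-9,0],[-1.15,-10.6,-0.5],[-1.215,-11.28,-1.2],[-1.215,-11.28,-2.2],[-1.215,-11.28,-3],[-1.215,-11.28,-3.6],[-1.215,-11.28,-3.6]],"delta_rot":[[0,0,0],[0,0,-0.4],[0,0,-0.8],[0,0,-1.4],[0,0,-2],[0,0,-2.6],[0,0,-3.2],[0,0,-3.2],[0,0,-3.2],[0,0,-3.2],[0,0,-3.2],[0,0,-3.2]]}'; python3 -m pendant '{"translation":[[0,0,0],[0,0,0]],"delta_rot":[[0,0,0],[0,0,0]]}'; python3 -c "
from h import *
o=get_obs(); print(o['tcp_pos'],o['orientation'],o['contact_force'])"
```

```text
clock: 27.9
tcp_pos: [0.5435, -0.1142, 0.1263]
orientation: [-2.491, -1.911, 0.002]
contact_force: [0.4, 1.1, -0.1]
grip_width: 0.0216
gripper_force: 59.2
clock: 28.15
tcp_pos: [0.5449, -0.1151, 0.1284]
orientation: [2.493, 1.91, 0.002]
contact_force: [0.4, 0.1, -0.0]
grip_width: 0.0215
gripper_force: 59.2
[ 0.54489421 -0.11508357  0.12842049] [2.49281835e+00 1.90994711e+00 1.67593830e-03] [ 0.40587035  0.12872922 -0.0450392 ]
```

```bash
python3 -m pendant '{"translation":[[0,-0.01,-0.15],[0,-0.01,-0.3],[0,-0.01,-0.42],[0,-0.01,-0.48],[0,-0.01,-0.54],[0,-0.01,-0.6],[0,-0.01,-0.6]],"delta_rot":[[0,0,0],[0,0,0],[0,0,0],[0,0,0],[0,0,0],[0,0,0],[0,0,0]]}'
```

```text
clock: 29.02
tcp_pos: [0.5441, -0.1154, 0.1125]
orientation: [-2.494, -1.91, 0.0]
contact_force: [-0.5, -0.3, -0.7]
grip_width: 0.0214
gripper_force: 59.2
```

```bash
python3 -m pendant '{"translation":[[0.01,0,-0.06],[0.02,0,-0.12],[0.02,0,-0.18],[0.02,0,-0.24],[0.02,0,-0.3],[0.02,0,-0.3]],"delta_rot":[[0,0,0],[0,0,0],[0,0,0],[0,0,0],[0,0,0],[0,0,0]]}'
```

```text
clock: 29.78
tcp_pos: [0.5447, -0.1154, 0.1049]
orientation: [-2.494, -1.91, 0.0]
contact_force: [-0.2, 0.1, -1.4]
grip_width: 0.0214
gripper_force: 59.2
```

```bash
python3 -m pendant '{"translation":[[0,0,-0.08],[0,0,-0.16],[0,0,-0.24],[0,0,-0.32],[0,0,-0.32]],"delta_rot":[[0,0,0],[0,0,0],[0,0,0],[0,0,0],[0,0,0]]}'; python3 -m pendant '{"translation":[[0,0,-0.1],[0,0,-0.2],[0,0,-0.3],[0,0,-0.4],[0,0,-0.4]],"delta_rot":[[0,0,0],[0,0,0],[0,0,0],[0,0,0],[0,0,0]]}'
```

```text
clock: 30.4
tcp_pos: [0.5447, -0.1154, 0.0969]
orientation: [-2.494, -1.91, 0.0]
contact_force: [0.8, -0.0, -0.8]
grip_width: 0.0212
gripper_force: 59.2
clock: 31.02
tcp_pos: [0.5447, -0.1154, 0.0869]
orientation: [-2.494, -1.91, 0.0]
contact_force: [0.6, -0.5, -1.0]
grip_width: 0.0211
gripper_force: 59.2
```

```bash
python3 -m pendant '{"translation":[[0,0,-0.1],[0,0,-0.2],[0,0,-0.3],[0,0,-0.4],[0,0,-0.46],[0,0,-0.46]],"delta_rot":[[0,0,0],[0,0,0],[0,0,0],[0,0,0],[0,0,0],[0,0,0]]}'; python3 -m pendant '{"translation":[[0,0,-0.04],[0,0,-0.08],[0,0,-0.08]],"delta_rot":[[0,0,0],[0,0,0],[0,0,0]]}'
```

```text
clock: 31.78
tcp_pos: [0.5447, -0.1154, 0.0754]
orientation: [-2.494, -1.91, -0.0]
contact_force: [1.0, -0.4, -2.0]
grip_width: 0.0211
gripper_force: 59.2
clock: 32.15
tcp_pos: [0.5447, -0.1154, 0.0735]
orientation: [2.494, 1.91, 0.0]
contact_force: [1.2, -0.3, -1.2]
grip_width: 0.0214
gripper_force: 59.2
```

```bash
python3 -m pendant '{"translation":[[0,0,-0.03],[0,0,-0.05],[0,0,-0.05]],"delta_rot":[[0,0,0],[0,0,0],[0,0,0]]}'
```

```text
clock: 32.52
tcp_pos: [0.5448, -0.1154, 0.0734]
orientation: [2.494, 1.91, -0.0]
contact_force: [-3.4, -0.6, 9.6]
grip_width: 0.0219
gripper_force: 60.4
```

Head is seated at TCP 73.4 mm with about 11 N. Easing off, releasing and rising.

```bash
python3 -m pendant '{"translation":[[0,0,0.04],[0,0,0.04]],"delta_rot":[[0,0,0],[0,0,0]]}'; python3 -m pendant '{"translation":[[0,0,0],[0,0,0],[0,0,0],[0,0,0],[0,0,0],[0,0,0]],"delta_rot":[[0,0,0],[0,0,0],[0,0,0],[0,0,0],[0,0,0],[0,0,0]]}' 1 60;  python3 -m pendant '{"translation":[[0,0,0.5],[0,0.3,1.5],[0,1,3.5],[0,2,5.5],[0,4,6],[0,6,6],[-0.5,8,6],[-1,10,6],[-1,12,6],[-1,12,6]],"delta_rot":[[0,0,0],[0,0,0],[0,0,0],[0,0,0],[0,0,0],[0,0,0],[0,0,0],[0,0,0],[0,0,0],[0,0,0]]}'
python3 - <<'E'
from h import *
o=get_obs(); print(o["tcp_pos"],o["contact_force"])
im,d=grab_frame("scene")
for n,q in(("bolt head",[.545,-.1154,.088]),("drift cap",[.5756,.1074,.149])):
    u,v=proj("scene",q)[0].round().astype(int)
    P=np.array([[atd("scene",c,r,d[r,c]) for c in range(u-3,u+4)] for r in range(v-3,v+4)])
    print(n,u,v); print((P[:,:,2]*1000).round().astype(int))
    m=abs(P[:,:,2]-q[2])<.004; print(P[m].mean(0).round(4),m.sum())
E
```

```text
clock: 32.78
tcp_pos: [0.5447, -0.1154, 0.0734]
orientation: [2.494, 1.91, 0.0]
contact_force: [-0.5, 0.2, 1.9]
grip_width: 0.0214
gripper_force: 59.6
clock: 33.52
tcp_pos: [0.5447, -0.1154, 0.0733]
orientation: [2.494, 1.91, 0.0]
contact_force: [-0.2, -0.5, -0.3]
grip_width: 0.0852
gripper_force: 0.0
clock: 34.78
tcp_pos: [0.5186, 0.1899, 0.2247]
orientation: [-2.485, -1.919, -0.005]
contact_force: [-0.6, -0.7, 0.3]
grip_width: 0.0853
gripper_force: 0.0
[0.51860035 0.18994046 0.22474107] [-0.55721784 -0.70085063  0.29927323]
bolt head 230 206
[[69 71 68 62 68 64 71]
 [71 68 89 86 85 89 86]
 [72 89 87 86 92 93 84]
 [84 86 89 89 89 84 87]
 [82 91 86 85 88 89 89]
 [72 86 86 93 89 84 92]
 [73 88 88 87 89 84 84]]
[ 0.5451 -0.1165  0.0875] 29
drift cap 281 157
[[  0  -3  -6   4  -2   1   1]
 [ -7 150 149 143 143 144 148]
 [148 152 151 151 146 149 147]
 [153 147 153 150 151 150 147]
 [142 149 148 150 149 147 151]
 [ -1 148 146 149 150 148 148]
 [ -2 145 142 147 143 148 148]]
[0.5777 0.1054 0.1488] 32
```

The bolt head's top is at 88 mm (68 + 20), so it sits flat on the foot. The drift cap is at 149 mm, upright in the rack.

```bash
python3 -c "
from bench import hand_in
print(hand_in())"
```

```text
the job is handed in; nothing more can be done
None
```

I handed the job in at about 35 s: the drift levered the foot into line and is back in its rack hole, and the thick bolt is through both holes with its head flat on the foot (highest force in the readings I took was about 30 N).

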